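Set the reagent bottles out by height on the bottle rail

TASK

Set the four white bottles with blue caps on the bottle rail in order of height: the shortest on the ring next to the green end stop, then ever taller, the tallest next to the black end stop. Stand each one upright in the middle of its own ring, do not let any bottle topple, and leave the tube rack, the tape roll and the timer where they are.

Things in the scene. Friction and masses are not known exactly. Their poses are not given: they have to be found in the camera images.
- bottle_small: loose: shortest blue-capped white bottle, orange band on its label; 90 mm high, body 50 mm across up to 34 mm height, then the shoulder; round blue cap 33 mm across from 59 to 90 mm height; 130 g nominal. Its origin is the centre of its underside, z up.
- bottle_medium: loose: second shortest blue-capped white bottle, green band; 116 mm high, body 60 mm across up to about 81 mm with its shoulder; blue cap 33 mm across, solid for gripping from 81 to 112 mm height; 250 g nominal. Its origin is the centre of its underside, z up. The cap grips like a square block with sides 33 mm along the bottle's x and y axes, so close the fingers along one of those axes; at the start its x axis points within 0.25 rad of straight ahead (world +x).
- bottle_large: loose: second tallest blue-capped white bottle, blue band; 142 mm high, body 68 mm across up to about 99 mm with its shoulder; blue cap 33 mm across, solid for gripping from 99 to 138 mm height; 360 g nominal. Its origin is the centre of its underside, z up. The cap grips like a square block with sides 33 mm along the bottle's x and y axes, so close the fingers along one of those axes; at the start its x axis points within 0.25 rad of straight ahead (world +x).
- bottle_tallest: loose: tallest blue-capped white bottle, red band; 168 mm high, body 68 mm across up to 108 mm height, then the shoulder; round blue cap 33 mm across from 133 to 168 mm height; 420 g nominal. Its origin is the centre of its underside, z up.
- rail: fixed bottle rail: aluminium plate 96x396x8 mm with four printed dark rings (74 mm outside) in a row along its long (y) axis, centred at x = 0 and y = -120, -40, +40, +120 mm in its frame; bottles stand on the plate's top, 8 mm above the origin. A rod fence 8 mm thick runs along its far (+x) side at x = 43.5 mm, its top 34 mm above the worktop. Origin: centre of its underside, on the worktop; x points roughly away from the robot, z up.
- stop_green: fixed green end stop on one end of the rail, 56x22x24 mm; it shows the end for the shortest bottle. It stands on the plate at y = +178 or -178 mm of the rail's frame, which end changes from start to start. Origin: centre of its foot, y along the rail.
- stop_black: fixed black end stop of the same shape on the other end of the rail: the end for the tallest bottle. Origin: centre of its foot.
- rack_green: bystander: green tube rack full of small tubes, 60x172x47 mm; origin at the centre of its underside. Leave it alone.
- tape_roll: bystander: roll of green labelling tape lying flat, 74x77x19 mm; origin at the centre of its underside. Leave it alone.
- timer: bystander: small white bench timer with coloured buttons, 58x72x21 mm; origin at the centre of its underside. Leave it alone.

How it is judged (in metres and radians):
At the end, for the whole second after the job is handed in: All four bottles stand upright (within 0.08 rad) and at rest on the rail's plate, one on each ring, each within 14 mm of the ring's centre along and across the rail, rising in height from the ring beside the green stop to the ring beside the black stop (x of bottle_small in the frame of rail between -0.014 and 0.014 m and z of bottle_small in the frame of rail between 0.004 and 0.012 m and angle between each of bottle_small, bottle_medium, bottle_large, bottle_tallest's own z axis and vertical below 0.08 rad and linear speed of each of bottle_small, bottle_medium, bottle_large, bottle_tallest below 0.02 m/s and angular speed of each of bottle_small, bottle_medium, bottle_large, bottle_tallest below 0.2 rad/s and x of bottle_medium in the frame of rail between -0.014 and 0.014 m and z of bottle_medium in the frame of rail between 0.004 and 0.012 m and x of bottle_large in the frame of rail between -0.014 and 0.014 m and z of bottle_large in the frame of rail between 0.004 and 0.012 m and x of bottle_tallest in the frame of rail between -0.014 and 0.014 m and z of bottle_tallest in the frame of rail between 0.004 and 0.012 m and ((y of stop_green in the frame of rail above 0 m and y of bottle_small in the frame of rail between 0.106 and 0.134 m and y of bottle_medium in the frame of rail between 0.026 and 0.054 m and y of bottle_large in the frame of rail between -0.054 and -0.026 m and y of bottle_tallest in the frame of rail between -0.134 and -0.106 m) or (y of stop_green in the frame of rail below 0 m and y of bottle_small in the frame of rail between -0.134 and -0.106 m and y of bottle_medium in the frame of rail between -0.054 and -0.026 m and y of bottle_large in the frame of rail between 0.026 and 0.054 m and y of bottle_tallest in the frame of rail between 0.106 and 0.134 m))); the robot touches nothing.
It fails at once if a bottle topples (leans by more than 0.6 rad) (angle between any of bottle_small, bottle_medium, bottle_large, bottle_tallest's own z axis and vertical above 0.6 rad).
It fails at once if the tube rack, the tape roll or the timer is moved by more than 20 mm (distance of any of rack_green, tape_roll, timer from where it was at the start of the episode above 0.02 m).
It also fails if it takes over 102 s, if anything falls off the work surface, if the arm or the gripper's body presses on something with over 40 N, if the wrist force passes 120 N, or if a joint passes its speed limit or range.

ROBOT

A 6-joint arm with a two-finger parallel gripper is mounted at the origin on a cart in front of the work surface, level with it; the furniture and walls round the work are solid. World frame = base frame: x ahead of the robot, y to its left, z up, the work surface at z = 0. Lengths are in mm, angles in rad, forces in N, time in s.
With the tool pointing down it reaches from about 275 to 825 mm from the base axis. Payload 5.2 kg.
Tool frame: the origin (TCP) lies between the finger pads; the fingertips stand 17 mm ahead of it and the grasp point (between the pads) lies 2 mm behind it; z points along the fingers, y is the line along which they close (so a half turn about z gives the same grasp; the last joint's range is limited). The gripper opens to 93 mm and grips with 3 to 60 N. Pads are 15 mm wide; open, the fingers measure 128 mm over their backs; the gripper's body (75 mm by 188 mm) begins 65 mm behind the grasp point.
Start: joints at [-1.553, 0.259, 1.535, -0, 1.348, -0.203], TCP at [120.477, -536.647, 235.653] pointing down, gripper open.
Joint ranges: [-3.14, 3.14], [-0.91, 2.08], [0.19, 2.58], [-1.22, 4.36], [0.22, 2.71], [-3.12, 3.12]. Speed limits (rad/s): [2.57, 2.57, 3.14, 3.14, 3.14, 3.14].

INTERFACE

Orientations are given as a unit quaternion [x, y, z, w].
In Python, from plant import r gives the robot as it stands.
- The arm moves only by the tool play_rows, never from a script. Its argument "motion" is a list of rows, each a list of 7 numbers: the opening, from 0 (shut) to 1 (fully open), then the shift along the tool's x, y, z as a fraction of full scale, then the turn, a rotation vector about the tool's x, y, z as a fraction of full scale. In form: [[claw, dx, dy, dz, wx, wy, wz], ...]. A call has 1 to 20 rows; each row shifts and turns the commanded pose from where the row before left it, along the tool's axes as they then stand; what a row does not reach is not made up. Full scale, the value 1, is 0.15 m for a shift and pi/4 rad for a turn. A row lasts 1/10 s, in which the tool goes at most 50 mm and 8.59 degrees, less where a joint would pass 70% of its speed; a pose out of reach is approached as far as the arm can. A call with a number of a shift or a turn outside -1 to 1 is refused whole. A call with a gripper value outside its range is refused whole. The fingers move at their own pace and stop on an object; "squeeze" is the grip in N (left out, the last holds). Time passes only in rows, so rows that do not move let the fingers close. It gives the time, the measured TCP pose, the force, the opening and the grip force at its end, in the units of the state.
- r.sense(): the state, without advancing time (a new reading comes with each control period).
- r.camera(name): name is "scene" or "top" or "wrist"; returns the picture (384x512x3 uint8, blue, green, red); there is no depth.
- r.camera_info(name): a dict with "fx", "fy", "cx", "cy" (pixels), "origin" and "rotation" of the camera in the world; the wrist camera has in their place "hand_eye" (4x4, takes a point from camera to tool coordinates, whose origin is the TCP and whose axes are the flange's). Camera axes: x right, y down, z forward; pixel columns grow to the right and rows downward; lengths in mm; the calibration is good to about 2 mm. A picture is of the moment at which its call begins: read the wrist's pose just before it. camera_info takes no time and is no camera call.
- r.sign_off(): hands the job in; it is judged then, once.
Trained networks look in the newest picture that a camera, given by its name, has taken for a name from the list of things; names that differ only in an ending like _2 or _b are one class to them, and where a whole thing is asked for, a point or a joint stands for the part that bears it (a point fixed in the world has none). Each returns a list of dicts, best first, with "p" (0 to 1); they miss things now and then, are a little off and sometimes report something else, mostly with a low value. They report only what shows in the picture. A call takes as long as a camera call.
- r.search_frame(camera, query): "position" ([column, row] in pixels, amid what is visible of it).
- r.cut_out(camera, query): "mask" (384x512 bool, what is visible of it) and "position" ([column, row] in pixels, amid what is visible of it).
The state is a dict: "time_s": time; "joint_positions": joint angles; "dq": joint speeds; "joint_efforts": joint torques, N m; "tcp_pos": TCP position; "orientation": TCP orientation; "ft_force": force on the tool from outside, world axes, zero at the start; "torque": the same for the moment, N m; "width": finger opening in mm; "gripper_force": force on a finger pad.
Only numpy, scipy, OpenCV 4.12 (cv2) and the standard library are available. Lean on these libraries where they do the work, as an engineer would, in place of code of your own. Each camera call takes 0.05 s, during which the arm holds its last target. There are 200 camera calls.

## Working session

There is one attempt and no reset: what is moved stays moved. The work goes in short steps, Python scripts to look and compute and a tool call to move; the robot and the scene stay as the last step left them, time stands still between calls to the robot, and variables do not carry over. Pictures are saved under pics/ and viewed, at most 14 in all, crops included, and the job is handed in when it is done.

Besides the shell and the picture viewer there is one more tool, called after "Call:" by a JSON object that holds its "api" and its "payload". play_rows: Moves the arm, as the interface text tells. Shift numbers are shares of 0.15 m and turn numbers shares of pi/4 rad, none past 1 either way. Its arguments: {"type":"object","properties":{"motion":{"type":"array"},"squeeze":{"type":"number"}},"required":["motion"]}

```bash
mkdir -p pics; ls; cat > h.py <<'E'
import numpy as np, cv2
from plant import r
def ray(cam,px,z):
    i=r.camera_info(cam); R=np.array(i["rotation"]);o=np.array(i["origin"])
    d=R@np.array([(px[0]-i["cx"])/i["fx"],(px[1]-i["cy"])/i["fy"],1.])
    return o+d*(z-o[2])/d[2]
def proj(cam,P):
    i=r.camera_info(cam); R=np.array(i["rotation"]);o=np.array(i["origin"])
    c=R.T@(np.array(P)-o); return [i["fx"]*c[0]/c[2]+i["cx"],i["fy"]*c[1]/c[2]+i["cy"]]
E
python3 - <<'E'
from h import *
a=r.camera("scene");b=r.camera("top")
cv2.imwrite("pics/s.png",a);cv2.imwrite("pics/t.png",cv2.resize(b,(800,600)))
for c in("scene","top"):
    print(c,{k:np.round(v,3).tolist() for k,v in r.camera_info(c).items()})
    for n in "bottle_small bottle_medium bottle_large bottle_tallest rail stop_green stop_black rack_green tape_roll timer".split():
        print(n,[(np.round(d["position"]).tolist(),round(d["p"],2)) for d in r.search_frame(c,n)[:3]])
print(r.sense())
E
```

```text
pics
scene {'fx': 359.332, 'fy': 359.332, 'cx': 258.893, 'cy': 193.478, 'origin': [9.311, 706.839, 963.277], 'rotation': [-0.332, 0.879, -0.323, 0.113]}
bottle_small [([324.0, 138.0], 0.59)]
bottle_medium [([244.0, 171.0], 0.71), ([217.0, 237.0], 0.57)]
bottle_large [([302.0, 166.0], 0.68), ([145.0, 277.0], 0.68)]
bottle_tallest [([275.0, 187.0], 0.62), ([278.0, 139.0], 0.41)]
rail [([243.0, 171.0], 0.83)]
stop_green [([278.0, 139.0], 0.42), ([286.0, 238.0], 0.37)]
stop_black [([214.0, 192.0], 0.5)]
rack_green [([146.0, 279.0], 0.78), ([285.0, 240.0], 0.59)]
tape_roll [([340.0, 174.0], 0.65)]
timer [([283.0, 241.0], 0.82)]
top {'fx': 427.732, 'fy': 427.732, 'cx': 255.028, 'cy': 189.103, 'origin': [365.226, 126.381, 1281.201], 'rotation': [-0.701, 0.712, -0.042, 0.032]}
bottle_small [([386.0, 182.0], 0.56)]
bottle_medium [([179.0, 191.0], 0.81), ([221.0, 150.0], 0.19)]
bottle_large [([318.0, 200.0], 0.58), ([340.0, 140.0], 0.35)]
bottle_tallest [([262.0, 196.0], 0.93), ([229.0, 241.0], 0.44)]
rail [([284.0, 142.0], 0.73), ([384.0, 182.0], 0.54), ([355.0, 245.0], 0.17)]
stop_green [([3
[... 188 characters left out ...]
ns': array([-1.55281718e+00,  2.58567552e-01,  1.53498943e+00,  5.54987523e-06,
        1.34799177e+00, -2.02770162e-01]), 'dq': array([ 1.87753775e-04,  1.16559345e-03, -2.54494103e-05, -5.13575017e-05,
       -8.67981736e-04, -2.58192580e-04]), 'joint_efforts': array([ 4.45366422e-04, -4.37208796e+01, -2.84312814e+01,  7.22598494e-02,
        3.14006035e-02, -1.24602946e-05]), 'tcp_pos': array([ 120.46948027, -536.65720308,  235.67447106]), 'orientation': array([9.93914967e-01, 1.10150071e-01, 6.69501613e-07, 2.21073311e-05]), 'ft_force': array([-0.00258836, -0.58697218, -0.97428241]), 'torque': array([ 0.00410988, -0.00865041, -0.0057143 ]), 'gripper_force': 0.0, 'width': 92.936391751318}
```

View pics/t.png

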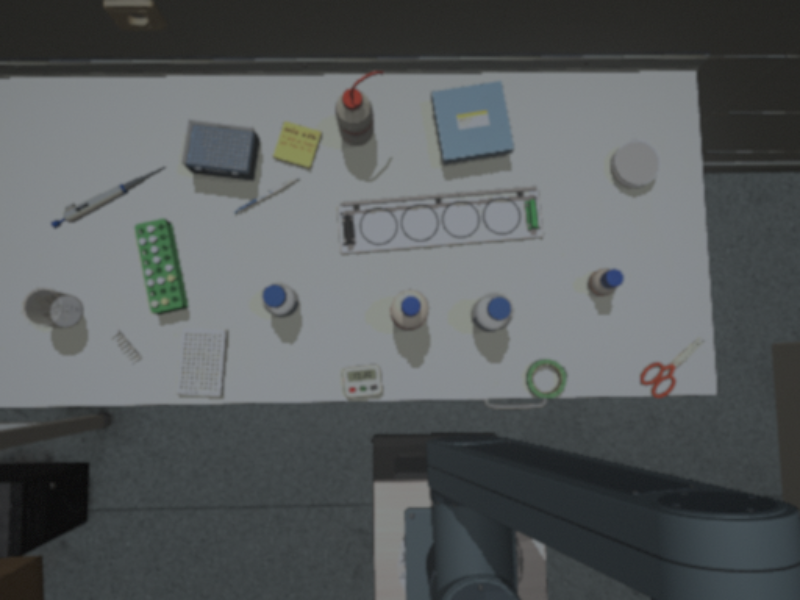

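View pics/s.png

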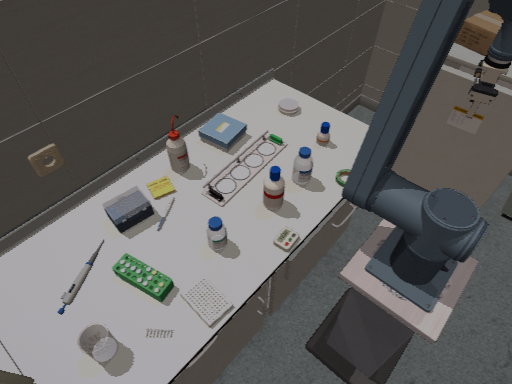

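```bash
sed -i 's/^def ray/from scipy.spatial.transform import Rotation as Ro\ndef ray/; s/R=np.array(i\["rotation"\])/R=Ro.from_quat(i["rotation"]).as_matrix()/' h.py
python3 - <<'E'
from h import *
b=r.camera("top");a=r.camera("scene")
def caps(img,box):
    hsv=cv2.cvtColor(img,cv2.COLOR_BGR2HSV)
    m=cv2.inRange(hsv,(105,110,50),(128,255,255))
    n,l,st,c=cv2.connectedComponentsWithStats(m)
    return [(c[k],st[k,4]) for k in range(1,n) if st[k,4]>20]
H=dict(small=90,medium=116,large=142,tallest=168)
for cam,im in(("top",b),("scene",a)):
    for c,ar in caps(im,0):
        print(cam,np.round(c,1),ar,{k:np.round(ray(cam,c,v-(0 if cam=="top" else 12))[:2]).tolist() for k,v in H.items()})
for n in("rail","stop_green","stop_black"):
    for cam in("top",):
        for d in r.cut_out(cam,n)[:2]:
            print(n,cam,np.round(d["position"],1),round(d["p"],2),np.round(ray(cam,d["position"],8)[:2]),d["mask"].sum())
for u in((379,226.5),(420,222.5),(461,219),(501.5,216)):
    print(np.round(ray("top",np.array(u)/1.5625,8)))
# rectified rail view
cx,cy=ray("top",np.array((440,221))/1.5625,8)[:2];print(cx,cy)
# 1px=0.66mm ; image: col->-y,row->-x
dst=np.float32([[0,0],[759,0],[759,399],[0,399]])
W=[(cx+120,cy+228,8),(cx+120,cy-228,8),(cx-120,cy-228,8),(cx-120,cy+228,8)]
M=cv2.getPerspectiveTransform(np.float32([proj("top",p) for p in W]),dst)
cv2.imwrite("pics/rail.png",cv2.warpPerspective(b,M,(760,400),flags=cv2.INTER_CUBIC))
i=r.camera_info("wrist");print(np.round(i["hand_eye"],3).tolist(),i["fx"],i["cx"],i["cy"])
E
```

```text
top [392.5 177.6] 83 {'small': [517.0, -281.0], 'medium': [514.0, -272.0], 'large': [511.0, -263.0], 'tallest': [507.0, -254.0]}
top [175. 189.] 136 {'small': [494.0, 331.0], 'medium': [491.0, 327.0], 'large': [488.0, 322.0], 'tallest': [485.0, 318.0]}
top [262.5 195.6] 93 {'small': [472.0, 87.0], 'medium': [469.0, 88.0], 'large': [467.0, 89.0], 'tallest': [465.0, 90.0]}
top [319.1 197. ] 139 {'small': [465.0, -72.0], 'medium': [463.0, -67.0], 'large': [461.0, -63.0], 'tallest': [459.0, -59.0]}
scene [324.9 127.2] 84 {'small': [516.0, -279.0], 'medium': [501.0, -250.0], 'large': [486.0, -221.0], 'tallest': [471.0, -192.0]}
scene [304.6 152. ] 105 {'small': [492.0, -117.0], 'medium': [478.0, -92.0], 'large': [464.0, -68.0], 'tallest': [450.0, -44.0]}
scene [274.6 173. ] 134 {'small': [506.0, 35.0], 'medium': [492.0, 54.0], 'large': [477.0, 74.0], 'tallest': [462.0, 94.0]}
scene [214.9 223.4] 152 {'small': [508.0, 314.0], 'medium': [493.0, 326.0], 'large': [479.0, 337.0], 'tallest': [464.0, 349.0]}
scene [ 61.4 309.8] 31 {'small': [606.0, 755.0], 'medium': [588.0, 754.0], 'large': [570.0, 752.0], 'tallest': [553.0, 751.0]}
rail top [283.  142.5] 0.61 [640.  19.] 3942
stop_green top [340.2 138.2] 0.45 [ 650. -155.] 137
stop_green top [318.6 201.3] 0.16 [459. -83.] 519
stop_black top [221.3 148.4] 0.61 [624. 206.] 120
[634. 142.   8.]
[640.  62.   8.]
[646. -18.   8.]
[651. -97.   8.]
642.8311642123965 23.302471290217696
[[-0.0, -0.968, -0.251, 69.393], [1.0, -0.0, -0.0, -1.209], [0.0, -0.251, 0.968, -149.181], [0.0, 0.0, 0.0, 1.0]] 286.46909549606283 255.1237541150213 191.67516899281605
```

View pics/rail.png

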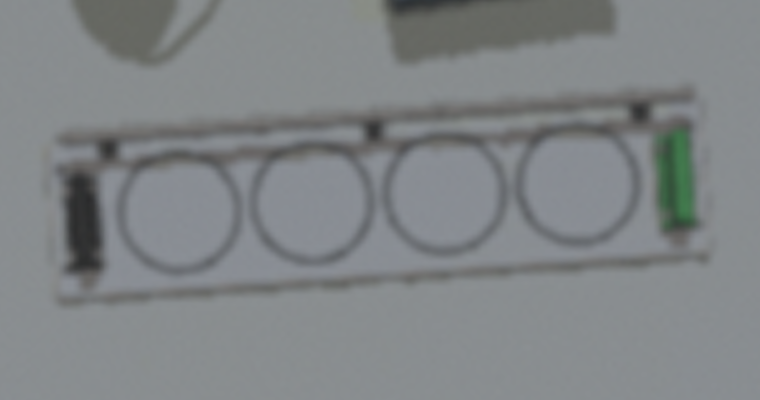

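The top view shows the rail with the black stop on the left (+y) and the green stop on the right (−y). The four ring centres are at rectified pixels (180,212), (312,203), (445,194) and (578,184). That puts them at about (635.6,143), (641,64), (646.4,−16) and (652.4,−95.5) mm. The two cameras agree on the caps to about 5 mm: small (517,−280), large (462,−65), tallest (464,92), medium (492,327).

Next I turn the tool so that it closes along world x, then go above the small bottle.

Call:
{"api": "play_rows", "payload": {"motion": [[1,0,0,0,0,0,-0.172],[1,0,0,0,0,0,-0.172],[1,0,0,0,0,0,-0.172],[1,0,0,0,0,0,-0.172],[1,0,0,0,0,0,-0.172],[1,0,0,0,0,0,-0.172],[1,0,0,0,0,0,-0.172],[1,0,0,0,0,0,-0.172],[1,0,0,0,0,0,-0.172],[1,0,0,0,0,0,-0.172]], "squeeze": 15}}

```text
time_s: 2.35
tcp_pos: [120.5, -536.6, 235.7]
orientation: [0.705, 0.709, 0.0, 0.0]
ft_force: [0.0, -0.0, 0.9]
width: 93.1
gripper_force: 0.0
```

Call:
{"api": "play_rows", "payload": {"motion": [[1,0.085,0.13,0,0,0,0],[1,0.171,0.265,0,0,0,0],[1,0.171,0.265,0,0,0,0],[1,0.171,0.265,0,0,0,0],[1,0.171,0.265,0,0,0,0],[1,0.171,0.265,0,0,0,0],[1,0.171,0.265,0,0,0,0],[1,0.171,0.265,0,0,0,0],[1,0.171,0.265,0,0,0,0],[1,0.171,0.265,0,0,0,0],[1,0.085,0.13,0,0,0,0],[1,0,0,0,0,0,0]]}}

```text
time_s: 3.55
tcp_pos: [519.4, -277.6, 235.3]
orientation: [0.705, 0.709, 0.0, -0.0]
ft_force: [-0.1, -0.1, -0.1]
width: 93.2
gripper_force: 0.0
```

```bash
cat >> h.py <<'E'
def wcam():
    s=r.sense(); im=r.camera("wrist"); i=r.camera_info("wrist")
    T=np.eye(4);T[:3,:3]=Ro.from_quat(s["orientation"]).as_matrix();T[:3,3]=s["tcp_pos"]
    return im,T@np.array(i["hand_eye"]),i
def wray(Tc,i,px,z):
    d=Tc[:3,:3]@np.array([(px[0]-i["cx"])/i["fx"],(px[1]-i["cy"])/i["fy"],1.]);o=Tc[:3,3]
    return o+d*(z-o[2])/d[2]
def look(name,ztop,pic=None):
    im,Tc,i=wcam()
    if pic: cv2.imwrite("pics/"+pic,im)
    m=cv2.inRange(cv2.cvtColor(im,cv2.COLOR_BGR2HSV),(105,110,50),(128,255,255))
    n,l,st,c=cv2.connectedComponentsWithStats(m)
    for k in range(1,n):
        if st[k,4]>150: print("cap",np.round(c[k]),st[k,4],"top xy",np.round(wray(Tc,i,c[k],ztop),1),st[k,:4])
    for d in r.search_frame("wrist",name)[:2]: print(name,np.round(d["position"]),round(d["p"],2))
    s=r.sense(); print("t",round(s["time_s"],2),"tcp",np.round(s["tcp_pos"],1),np.round(s["orientation"],3))
E
python3 -c "
from h import *
look('bottle_small',90,'w1.png')"
```

```text
cap [253. 189.] 731 top xy [ 517.2 -280.    90. ] [239 172  29  33]
bottle_small [256. 179.] 0.6
t 3.65 tcp [ 516.9 -279.7  235.4] [ 0.706  0.708 -0.    -0.   ]
```

View pics/w1.png

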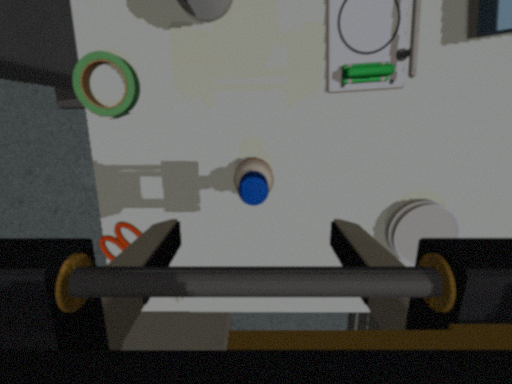

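The wrist view shows the cap at (254,188), which gives (517,−280). This agrees with the top camera and lies directly under the tool. I'll descend and grip.

Call:
{"api": "play_rows", "payload": {"motion": [[1,0,0,0.1,0,0,0],[1,0,0,0.2,0,0,0],[1,0,0,0.2,0,0,0],[1,0,0,0.2,0,0,0],[1,0,0,0.15,0,0,0],[1,0,0,0.1,0,0,0],[1,0,0,0.1,0,0,0],[1,0,0,0,0,0,0],[0,0,0,0,0,0,0],[0,0,0,0,0,0,0],[0,0,0,0,0,0,0],[0,0,0,0,0,0,0],[0,0,0,0,0,0,0],[0,0,0,0,0,0,0],[0,0,0,0,0,0,0],[0,0,0,0,0,0,0]], "squeeze": 15}}

```text
time_s: 5.25
tcp_pos: [517.1, -279.9, 78.1]
orientation: [0.707, 0.707, 0.0, 0.0]
ft_force: [1.4, -0.2, 1.5]
width: 33.5
gripper_force: 0.4
```

Call:
{"api": "play_rows", "payload": {"motion": [[0,0,0,0,0,0,0],[0,0,0,0,0,0,0],[0,0,0,-0.05,0,0,0],[0,0,0,-0.1,0,0,0],[0,0,0,-0.15,0,0,0],[0,0,0,-0.1,0,0,0],[0,0.05,0.037,0,0,0,0],[0,0.1,0.073,0,0,0,0],[0,0.15,0.11,0,0,0,0],[0,0.15,0.11,0,0,0,0],[0,0.15,0.11,0,0,0,0],[0,0.15,0.11,0,0,0,0],[0,0.15,0.11,0,0,0,0],[0,0.15,0.11,0,0,0,0],[0,0.1,0.073,0,0,0,0],[0,0.08,0.059,0,0,0,0],[0,0,0,0,0,0,0]]}}

```text
time_s: 6.95
tcp_pos: [652.7, -93.6, 137.6]
orientation: [0.706, 0.708, 0.0, -0.0]
ft_force: [-0.0, 0.0, -0.6]
width: 32.5
gripper_force: 15.0
```

```bash
python3 -c "
from h import *
look('bottle_small',150,'w2.png');print(r.sense()['width'],r.sense()['gripper_force'])"
```

```text
cap [255. 242.] 2738 top xy [652.6 -85.6 150. ] [225 212  62  55]
bottle_small [258. 223.] 0.61
t 7.05 tcp [651.8 -95.6 137.8] [ 0.707  0.708 -0.    -0.   ]
32.50586022121256 14.983823597431183
```

View pics/w2.png

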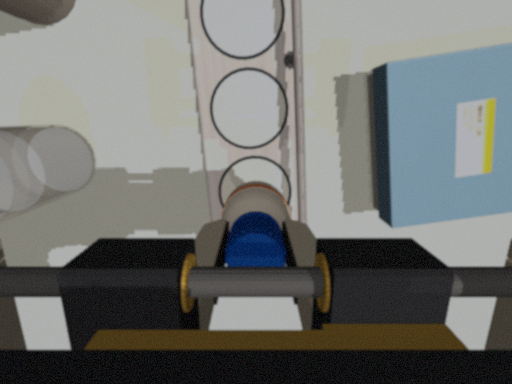

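The wrist view shows the small bottle held upright over the last ring at about (255,190), with the next rings at (249,107) and (243,18). I'll check these ring centres against the rail fit.

```bash
python3 -c "
from h import *
im,Tc,i=wcam()
g=cv2.cvtColor(im,cv2.COLOR_BGR2GRAY)
print(cv2.HoughCircles(g,cv2.HOUGH_GRADIENT,1,50,param1=80,param2=18,minRadius=33,maxRadius=46))
for p in((243,18),(249,107.5),(255,190)): print(np.round(wray(Tc,i,p,8),1))
P=lambda X:(lambda c:np.round([i['fx']*c[0]/c[2]+i['cx'],i['fy']*c[1]/c[2]+i['cy']]))((np.linalg.inv(Tc)@[*X,1])[:3])
for X in((635.6,143.3,8),(641,64.1,8),(646.4,-15.7,8),(652.4,-95.5,8)): print(P(X))
"
```

```text
[[[248.5 105.5  38.3]
  [255.5 189.5  36.6]
  [243.5  14.5  38.6]
  [ 57.5 162.5  38.6]]]
[640.8  58.5   8. ]
[645.7 -16.1   8. ]
[651.4 -95.7   8. ]
[ 235. -102.]
[243.  11.]
[250. 107.]
[256. 190.]
```

Call:
{"api": "play_rows", "payload": {"motion": [[0,0,0,0.1,0,0,0],[0,0,0,0.1,0,0,0],[0,0,0,0.07,0,0,0],[0,0,0,0.04,0,0,0],[0,0,0,0.02,0,0,0],[0,0,0,0.012,0,0,0],[0,0,0,0,0,0,0],[0,0,0,0,0,0,0],[0.5,0,0,0,0,0,0],[0.7,0,0,0,0,0,0],[1,0,0,0,0,0,0],[1,0,0,0,0,0,0],[1,0,0,0,0,0,0],[1,0,0,0,0,0,0]]}}

```text
time_s: 8.5
tcp_pos: [652.1, -95.3, 86.9]
orientation: [0.707, 0.707, 0.0, 0.0]
ft_force: [-0.1, -0.0, 0.3]
width: 76.2
gripper_force: 0.0
```

Call:
{"api": "play_rows", "payload": {"motion": [[1,0,0,-0.1,0,0,0],[1,0,0,-0.2,0,0,0],[1,0,0,-0.3,0,0,0],[1,0,0,-0.3,0,0,0],[1,0,0,-0.1,0,0,0],[1,0.12,-0.046,0,0,0,0],[1,0.255,-0.0966,0,0,0,0],[1,0.255,-0.0966,0,0,0,0],[1,0.255,-0.0966,0,0,0,0],[1,0.255,-0.0966,0,0,0,0],[1,0.255,-0.0966,0,0,0,0],[1,0.255,-0.0966,0,0,0,0],[1,0.255,-0.0966,0,0,0,0],[1,0.255,-0.0966,0,0,0,0],[1,0.255,-0.0966,0,0,0,0],[1,0.255,-0.0966,0,0,0,0],[1,0.145,-0.055,0,0,0,0],[1,0,0,0,0,0,0]]}}

```text
time_s: 10.3
tcp_pos: [488.1, 330.0, 235.5]
orientation: [0.705, 0.709, -0.001, -0.001]
ft_force: [-1.6, -0.1, -1.3]
width: 93.0
gripper_force: 0.0
```

```bash
python3 -c "
from h import *
look('bottle_medium',116,'w3.png')
im=r.camera('top');m=cv2.inRange(cv2.cvtColor(im,cv2.COLOR_BGR2HSV),(105,110,50),(128,255,255))
n,l,st,c=cv2.connectedComponentsWithStats(m)
for k in range(1,n):
    if st[k,4]>20: print(np.round(c[k],1),np.round(ray('top',c[k],98),1))"
```

```text
cap [259. 193.] 1227 top xy [491.8 329.4 116. ] [240 174  40  40]
bottle_medium [262. 180.] 0.87
t 10.4 tcp [490.1 327.1 235.8] [ 0.706  0.708 -0.001 -0.   ]
[326.5 131.3] [650.8 -97.2  98. ]
[262.5 195.5] [471.   87.3  98. ]
[319.1 196.9] [464.8 -70.2  98. ]
```

View pics/w3.png

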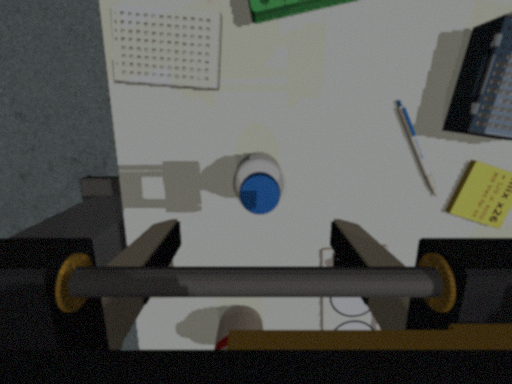

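The cap at (259,193) gives (492,328), and the top camera shows the small bottle standing at (651,−97), on its ring. I'll descend on the medium bottle.

Call:
{"api": "play_rows", "payload": {"motion": [[1,0.005,0.012,0.1,0,0,0],[1,0,0,0.2,0,0,0],[1,0,0,0.2,0,0,0],[1,0,0,0.15,0,0,0],[1,0,0,0.12,0,0,0],[1,0,0,0.1,0,0,0],[1,0,0,0.035,0,0,0],[1,0,0,0,0,0,0],[0,0,0,0,0,0,0],[0,0,0,0,0,0,0],[0,0,0,0,0,0,0],[0,0,0,0,0,0,0],[0,0,0,0,0,0,0],[0,0,0,0,0,0,0],[0,0,0,0,0,0,0],[0,0,0,0,0,0,0],[0,0,0,0,0,0,0],[0,0,0,0,0,0,0]], "squeeze": 20}}

```text
time_s: 12.25
tcp_pos: [493.3, 327.6, 101.0]
orientation: [0.707, 0.707, -0.0, -0.0]
ft_force: [0.1, 0.4, -0.3]
width: 34.1
gripper_force: 19.0
```

Call:
{"api": "play_rows", "payload": {"motion": [[0,0,0,0,0,0,0],[0,0,0,0,0,0,0],[0,0,0,0,0,0,0],[0,0,0,-0.05,0,0,0],[0,0,0,-0.05,0,0,0],[0,0,0,-0.1,0,0,0],[0,0,0,-0.1,0,0,0],[0,0,0,-0.1,0,0,0],[0,0,0,-0.05,0,0,0],[0,0,0,0,0,0,0],[0,0,0,0,0,0,0]], "squeeze": 30}}

```text
time_s: 13.35
tcp_pos: [493.3, 327.4, 168.3]
orientation: [0.707, 0.707, -0.0, -0.0]
ft_force: [0.2, 0.0, -2.7]
width: 33.8
gripper_force: 28.6
```

```bash
python3 -c "
from h import *
look('bottle_medium',180,'w4.png')"
```

```text
cap [255. 243.] 3001 top xy [492.9 334.8 180. ] [220 212  71  55]
bottle_medium [255. 215.] 0.82
t 13.45 tcp [493.  327.3 167.7] [ 0.707  0.707 -0.001 -0.   ]
```

View pics/w4.png

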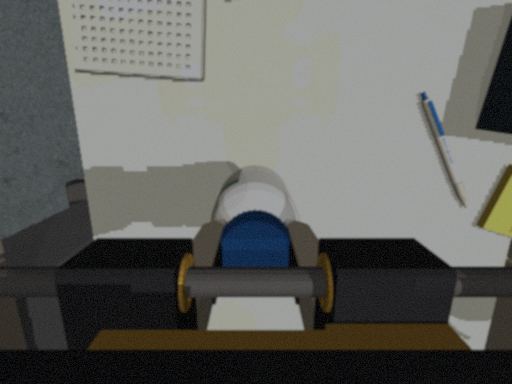

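The wrist view shows the medium bottle held upright, with its cap at (255,243) centred between the pads. I'll carry it to the second ring at (646,−16).

Call:
{"api": "play_rows", "payload": {"motion": [[0,-0.06,0.027,0,0,0,0],[0,-0.12,0.053,0,0,0,0],[0,-0.18,0.08,0,0,0,0],[0,-0.21,0.094,0,0,0,0],[0,-0.21,0.094,0,0,0,0],[0,-0.21,0.094,0,0,0,0],[0,-0.21,0.094,0,0,0,0],[0,-0.21,0.094,0,0,0,0],[0,-0.21,0.094,0,0,0,0],[0,-0.21,0.094,0,0,0,0],[0,-0.18,0.08,0,0,0,0],[0,-0.14,0.062,0,0,0,0],[0,-0.09,0.04,0,0,0,0],[0,-0.05,0.02,0,0,0,0],[0,0,0,0,0,0,0],[0,0,0,0,0,0,0]]}}

```text
time_s: 15.05
tcp_pos: [646.4, -15.0, 168.4]
orientation: [0.707, 0.708, -0.0, -0.0]
ft_force: [-0.6, -0.3, -3.0]
width: 33.9
gripper_force: 28.6
```

Call:
{"api": "play_rows", "payload": {"motion": [[0,-0.004,0,0.1,0,0,0],[0,0,0,0.1,0,0,0],[0,0,0,0.1,0,0,0],[0,0,0,0.05,0,0,0],[0,0,0,0.03,0,0,0],[0,0,0,0.015,0,0,0],[0,0,0,0,0,0,0],[0,0,0,0,0,0,0]]}}

```text
time_s: 15.85
tcp_pos: [647.2, -16.4, 110.1]
orientation: [0.707, 0.707, 0.0, 0.0]
ft_force: [0.4, 0.9, -1.9]
width: 33.9
gripper_force: 28.6
```

Call:
{"api": "play_rows", "payload": {"motion": [[0,0,0,0.006,0,0,0],[0,0,0,0,0,0,0],[0.4,0,0,0,0,0,0],[0.5,0,0,0,0,0,0],[0.7,0,0,0,0,0,0],[1,0,0,0,0,0,0],[1,0,0,0,0,0,0],[1,0,0,0,0,0,0],[1,0,0,-0.1,0,0,0],[1,0,0,-0.2,0,0,0],[1,0,0,-0.3,0,0,0],[1,0,0,-0.25,0,0,0]]}}

```text
time_s: 17.05
tcp_pos: [646.8, -16.4, 237.8]
orientation: [0.707, 0.707, 0.0, 0.0]
ft_force: [0.5, 0.6, 0.4]
width: 92.4
gripper_force: 0.0
```

Call:
{"api": "play_rows", "payload": {"motion": [[1,-0.03,-0.11,0,0,0,0],[1,-0.065,-0.24,0,0,0,0],[1,-0.065,-0.24,0,0,0,0],[1,-0.065,-0.24,0,0,0,0],[1,-0.065,-0.24,0,0,0,0],[1,-0.035,-0.15,0,0,0,0],[1,0,0,0,0,0,0],[1,0,0,0,0,0,0]]}}

```text
time_s: 17.85
tcp_pos: [464.4, -65.5, 236.5]
orientation: [0.707, 0.707, 0.0, 0.001]
ft_force: [-0.5, 0.3, -0.0]
width: 93.1
gripper_force: 0.0
```

```bash
python3 -c "
from h import *
look('bottle_large',142,'w5.png')
im=r.camera('top');m=cv2.inRange(cv2.cvtColor(im,cv2.COLOR_BGR2HSV),(105,110,50),(128,255,255))
n,l,st,c=cv2.connectedComponentsWithStats(m)
for k in range(1,n):
    if st[k,4]>20: print(np.round(c[k],1),np.round(ray('top',c[k],98),1),np.round(ray('top',c[k],124),1))"
```

```text
cap [258.   6.] 527 top xy [466.4  85.8 142. ] [236   0  43  17]
cap [455. 140.] 1543 top xy [632.3 -13.3 142. ] [433 119  45  43]
cap [251. 195.] 1459 top xy [461.2 -61.1 142. ] [230 173  44  44]
cap [430. 216.] 718 top xy [621.5 -80.5 142. ] [414 199  32  32]
bottle_large [252. 184.] 0.92
t 17.95 tcp [465.  -65.4 236.2] [0.707 0.707 0.    0.   ]
[298.8 131.3] [651.7 -18.8  98. ] [645.4 -15.6 124. ]
[326.4 131.2] [650.9 -96.9  98. ] [644.6 -92.  124. ]
[262.5 195.6] [470.8  87.2  98. ] [468.5  88.  124. ]
```

View pics/w5.png

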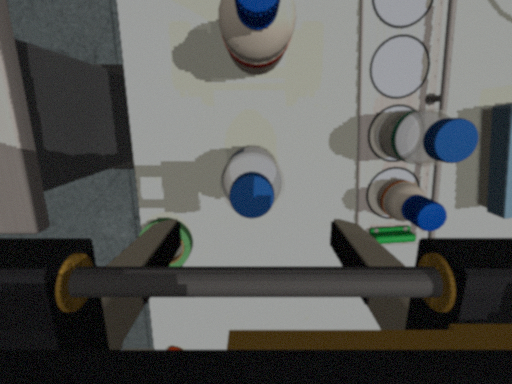

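The view shows both placed bottles standing on their rings, and the large cap at (251,195), which gives (461,−62). I'll descend on it.

Call:
{"api": "play_rows", "payload": {"motion": [[1,0.016,-0.025,0.1,0,0,0],[1,0,0,0.2,0,0,0],[1,0,0,0.2,0,0,0],[1,0,0,0.15,0,0,0],[1,0,0,0.1,0,0,0],[1,0,0,0.025,0,0,0],[1,0,0,0,0,0,0],[0,0,0,0,0,0,0],[0,0,0,0,0,0,0],[0,0,0,0,0,0,0],[0,0,0,0,0,0,0],[0,0,0,0,0,0,0],[0,0,0,0,0,0,0],[0,0,0,0,0,0,0],[0,0,0,0,0,0,0],[0,0,0,0,0,0,0],[0,0,0,0,0,0,0],[0,0,0,0,0,0,0]], "squeeze": 30}}

```text
time_s: 19.8
tcp_pos: [460.2, -63.0, 119.7]
orientation: [0.707, 0.707, 0.0, 0.0]
ft_force: [0.4, -0.0, 0.1]
width: 33.3
gripper_force: 29.9
```

Call:
{"api": "play_rows", "payload": {"motion": [[0,0,0,-0.05,0,0,0],[0,0,0,-0.1,0,0,0],[0,0,0,-0.1,0,0,0],[0,0,0,-0.05,0,0,0],[0,0,0,0,0,0,0],[0,0.053,0.047,0,0,0,0],[0,0.12,0.09,0,0,0,0],[0,0.15,0.12,0,0,0,0],[0,0.15,0.12,0,0,0,0],[0,0.15,0.12,0,0,0,0],[0,0.12,0.09,0,0,0,0],[0,0.06,0.05,0,0,0,0],[0,0.04,0.05,0,0,0,0],[0,0,0.1,0,0,0,0],[0,0,0.14,0,0,0,0],[0,0,0.14,0,0,0,0],[0,0,0.09,0,0,0,0],[0,0,0.05,0,0,0,0],[0,0,0,0,0,0,0],[0,0,0,0,0,0,0]]}}

```text
time_s: 21.8
tcp_pos: [640.2, 63.4, 164.2]
orientation: [0.707, 0.707, -0.001, -0.001]
ft_force: [0.9, -0.4, -3.6]
width: 33.0
gripper_force: 30.0
```

Call:
{"api": "play_rows", "payload": {"motion": [[0,0,0.004,0.06,0,0,0],[0,0,0,0.08,0,0,0],[0,0,0,0.05,0,0,0],[0,0,0,0.03,0,0,0],[0,0,0,0.02,0,0,0],[0,0,0,0,0,0,0],[0,0,0,0,0,0,0]]}}

```text
time_s: 22.5
tcp_pos: [641.8, 63.7, 128.9]
orientation: [0.707, 0.707, 0.0, 0.0]
ft_force: [-0.2, -0.7, -4.5]
width: 33.1
gripper_force: 30.0
```

Call:
{"api": "play_rows", "payload": {"motion": [[0,0,0,0.008,0,0,0],[0,0,0,0,0,0,0],[0.4,0,0,0,0,0,0],[0.5,0,0,0,0,0,0],[0.7,0,0,0,0,0,0],[1,0,0,0,0,0,0],[1,0,0,0,0,0,0],[1,0,0,0,0,0,0],[1,0,0,-0.1,0,0,0],[1,0,0,-0.2,0,0,0],[1,0,0,-0.25,0,0,0],[1,0,0,-0.2,0,0,0]]}}

```text
time_s: 23.7
tcp_pos: [641.8, 63.7, 241.9]
orientation: [0.707, 0.707, 0.0, 0.0]
ft_force: [0.3, -0.4, -0.9]
width: 92.7
gripper_force: 0.0
```

Call:
{"api": "play_rows", "payload": {"motion": [[1,0.02,-0.1,0,0,0,0],[1,0.04,-0.24,0,0,0,0],[1,0.04,-0.24,0,0,0,0],[1,0.04,-0.24,0,0,0,0],[1,0.03,-0.22,0,0,0,0],[1,0.02,-0.143,0,0,0,0],[1,0,0,0,0,0,0],[1,0,0,0,0,0,0]]}}

```text
time_s: 24.5
tcp_pos: [464.8, 92.0, 240.6]
orientation: [0.707, 0.707, 0.001, 0.001]
ft_force: [-0.4, -0.5, -0.1]
width: 93.1
gripper_force: 0.0
```

```bash
python3 -c "
from h import *
look('bottle_tallest',168,'w6.png')
im=r.camera('top');m=cv2.inRange(cv2.cvtColor(im,cv2.COLOR_BGR2HSV),(105,110,50),(128,255,255))
n,l,st,c=cv2.connectedComponentsWithStats(m)
for k in range(1,n):
    if st[k,4]>20: print(np.round(c[k],1),[np.round(ray('top',c[k],z)[:2],1) for z in(98,124,150)])"
```

```text
cap [256. 204.] 1320 top xy [465.7  94.3 168. ] [238 182  37  45]
cap [451. 225.] 1190 top xy [626.8  76.8 168. ] [428 206  48  33]
bottle_tallest [258. 184.] 0.56
t 24.6 tcp [465.4  91.8 240.2] [0.707 0.707 0.    0.   ]
[271. 131.] [array([653.6,  59.9]), array([647.3,  61.4]), array([640.9,  62.8])]
[298.9 131.3] [array([651.7, -19. ]), array([645.4, -15.8]), array([639.1, -12.6])]
[326.4 131.3] [array([650.8, -97. ]), array([644.5, -92.1]), array([638.3, -87.2])]
```

View pics/w6.png

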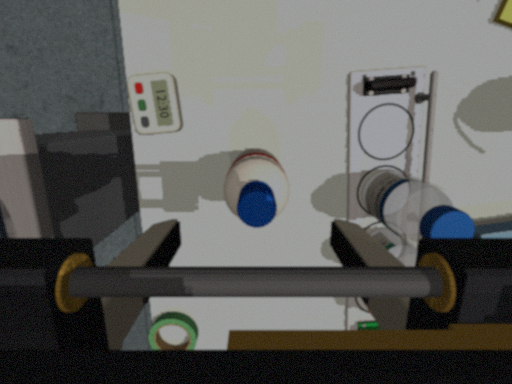

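The view shows the large bottle standing on its ring, the free ring at (385,132), and the tallest cap at (256,204), which gives (465.5,92). That is directly below the tool.

Call:
{"api": "play_rows", "payload": {"motion": [[1,0.004,0.002,0.1,0,0,0],[1,0,0,0.15,0,0,0],[1,0,0,0.15,0,0,0],[1,0,0,0.1,0,0,0],[1,0,0,0.06,0,0,0],[1,0,0,0.02,0,0,0],[1,0,0,0,0,0,0],[0,0,0,0,0,0,0],[0,0,0,0,0,0,0],[0,0,0,0,0,0,0],[0,0,0,0,0,0,0],[0,0,0,0,0,0,0],[0,0,0,0,0,0,0],[0,0,0,0,0,0,0],[0,0,0,0,0,0,0],[0,0,0,0,0,0,0],[0,0,0,0,0,0,0],[0,0,0,0,0,0,0]], "squeeze": 35}}

```text
time_s: 26.45
tcp_pos: [464.6, 92.6, 153.0]
orientation: [0.707, 0.707, 0.0, 0.0]
ft_force: [1.4, -0.2, -1.2]
width: 32.1
gripper_force: 35.0
```

Call:
{"api": "play_rows", "payload": {"motion": [[0,0,0,-0.05,0,0,0],[0,0,0,-0.1,0,0,0],[0,0,0,-0.1,0,0,0],[0,0,0,-0.05,0,0,0],[0,0,0,0,0,0,0],[0,0.049,0.05,0,0,0,0],[0,0.09,0.09,0,0,0,0],[0,0.1,0.12,0,0,0,0],[0,0.07,0.14,0,0,0,0],[0,0.03,0.14,0,0,0,0],[0,0,0.14,0,0,0,0],[0,0,0.14,0,0,0,0],[0,0,0.14,0,0,0,0],[0,0,0.1,0,0,0,0],[0,0,0.05,0,0,0,0],[0,0,0.03,0,0,0,0],[0,0,0,0,0,0,0],[0,0,0,0,0,0,0]]}}

```text
time_s: 28.25
tcp_pos: [634.7, 143.8, 197.6]
orientation: [0.707, 0.707, -0.0, -0.0]
ft_force: [-0.4, -0.2, -5.8]
width: 32.4
gripper_force: 35.0
```

Call:
{"api": "play_rows", "payload": {"motion": [[0,-0.003,0.003,0.06,0,0,0],[0,0,0,0.08,0,0,0],[0,0,0,0.05,0,0,0],[0,0,0,0.03,0,0,0],[0,0,0,0.018,0,0,0],[0,0,0,0,0,0,0],[0,0,0,0,0,0,0]]}}

```text
time_s: 28.95
tcp_pos: [636.1, 143.2, 162.6]
orientation: [0.707, 0.707, 0.0, 0.0]
ft_force: [-0.9, 0.3, -5.2]
width: 32.4
gripper_force: 35.0
```

Call:
{"api": "play_rows", "payload": {"motion": [[0,0,0,0.009,0,0,0],[0,0,0,0,0,0,0],[0.4,0,0,0,0,0,0],[0.5,0,0,0,0,0,0],[0.7,0,0,0,0,0,0],[1,0,0,0,0,0,0],[1,0,0,0,0,0,0],[1,0,0,0,0,0,0],[1,0,0,-0.1,0,0,0],[1,0,0,-0.2,0,0,0],[1,0,0,-0.25,0,0,0],[1,0,0,-0.1,0,0,0],[1,0,-0.2,0,0,0,0],[1,0,-0.3,0,0,0,0],[1,0,-0.3,0,0,0,0],[1,0,-0.3,0,0,0,0],[1,0,-0.2,0,0,0,0],[1,0,0,0,0,0,0],[1,0,0,0,0,0,0]]}}

```text
time_s: 30.85
tcp_pos: [441.1, 143.1, 259.2]
orientation: [0.707, 0.708, 0.001, 0.001]
ft_force: [0.5, 0.2, -0.5]
width: 92.6
gripper_force: 0.0
```

```bash
python3 -c "
from h import *
im=r.camera('top');m=cv2.inRange(cv2.cvtColor(im,cv2.COLOR_BGR2HSV),(105,110,50),(128,255,255))
n,l,st,c=cv2.connectedComponentsWithStats(m)
for k in range(1,n):
    if st[k,4]>20: print(np.round(c[k],1),[np.round(ray('top',c[k],z)[:2],1) for z in(98,124,150,176)])
cv2.imwrite('pics/s2.png',cv2.resize(r.camera('scene')[90:250,150:370],(800,582)))"
```

```text
[271. 131.] [array([653.6,  59.9]), array([647.3,  61.4]), array([640.9,  62.8]), array([634.6,  64.3])]
[298.8 131.3] [array([651.7, -18.8]), array([645.4, -15.6]), array([639.1, -12.5]), array([632.8,  -9.3])]
[242.4 131.4] [array([653.3, 140.7]), array([647. , 140.4]), array([640.7, 140.1]), array([634.3, 139.8])]
[326.4 131.2] [array([651., -97.]), array([644.7, -92.1]), array([638.4, -87.2]), array([632.2, -82.3])]
```

View pics/s2.png

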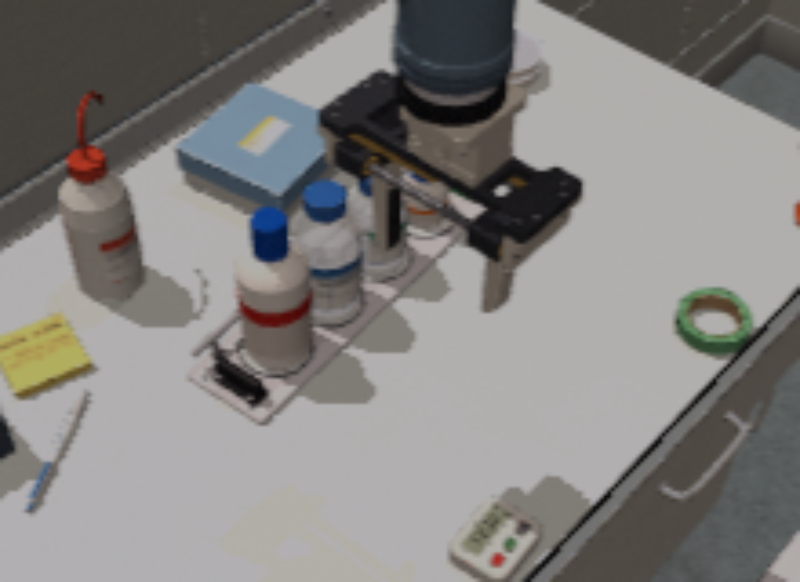

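The scene view shows all four bottles upright on their rings, with the red-banded tallest at (275,310) beside the black stop. In the top camera each cap is within about 4 mm of its ring centre.

```bash
python3 -c "
from plant import r
print(r.sign_off())"
```

```text
the job is handed in; nothing more can be done
None
```

The job is handed in: all four bottles stand upright on their rings, rising from green stop to black, each within about 4 mm of centre by the top camera; no verdict was returned.

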